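# Close the cocktail shaker and press its cap on past the click

### The arm

A 6-joint arm with a two-finger parallel gripper is mounted at the origin on the work surface. World frame = base frame: x ahead of the robot, y to its left, z up, the work surface at z = 0. Lengths are in m, angles in rad, forces in N, time in s.
With the tool pointing down it reaches from about 0.35 to 0.975 m from the base axis. Payload 4.9 kg.
Tool frame: the origin (TCP) lies midway between the tips of the shut fingers; the grasp point (between the pads) lies ctrl.grip_point_offset behind it (ctrl.grip_point_offset is the distance from the TCP to the grasp point, in m); x points along the fingers, y is the direction in which the jaws open and shut, and the axes are right-handed (so a half turn about x gives the same grasp; the last joint's range is limited). The gripper opens to 85 mm and grips with 20 to 120 N. Pads are 22 mm wide; open, the fingers measure 114 mm over their backs; the gripper's body (76 mm by 85 mm) begins 54 mm behind the grasp point. The pads swing forward as they close: fully open they stand 13 mm farther back than shut.
Start: joints at [1.224, 0.053, 1.613, -0, 1.476, -0.119], TCP at [0.141, 0.609, 0.231] pointing down, gripper open.
Joint ranges: [-3.01, 3.01], [-1.01, 2.22], [0.06, 2.58], [-1.02, 4.17], [0.09, 2.62], [-3.14, 3.14]. Speed limits (rad/s): [2.57, 2.57, 3.14, 3.14, 3.14, 3.14].

### API

Orientations are given as a rotation vector (axis times angle).
In Python, from station import ctrl gives the robot as it stands. The module is installed in compiled form; this text tells all that it offers.
- The arm moves only by the tool drive_tool, never from a script. Its argument "commands" is text: rows parted by semicolons, each of 5 numbers parted by spaces: the closure, from -1 (fully open) to 1 (shut), so that 0 is half open, then the shift along the tool's x, y, z in units of 40 mm (1.0 is 40 mm), then the turn about the tool's x in units of 5 degrees (1.0 is 5 degrees). A call has 1 to 8 rows; each row is the pose to reach, as a shift and turn from the pose commanded when the call began, along the tool's axes at that moment; what a row does not reach only later rows make up. A row lasts 1/12 s, in which the tool goes at most 41.7 mm and 7.16 degrees, less where a joint would pass 70% of its speed; a pose out of reach is approached as far as the arm can. A call with a gripper value outside its range is refused whole. The fingers move at their own pace and stop on an object; "newtons" is the grip in N (left out, the last holds). Time passes only in rows, so rows that repeat a pose let the fingers close. It gives the time, the measured TCP pose, the force and the opening at its end, in the units of the state.
- ctrl.get_obs(): the state, without advancing time (a new reading comes with each control period).
- ctrl.get_image(name): name is "scene" or "side" or "wrist"; returns (picture, depth): 384x512x3 uint8, blue, green, red; 384x512 float32, m along the optical axis (not along the pixel's ray), 0 where there is no reading.
- ctrl.camera_info(name): a dict with "K" (3x3 intrinsics, pixels), "k1" (the pictures are not rectified: a ray, as slopes to the right and down, at radius r is drawn at 1 + k1 r^2 times it, then the intrinsics apply), "T" (4x4, takes a point from camera to world coordinates). Camera axes: x right, y down, z forward; pixel columns grow to the right and rows downward; lengths in m; the calibration is good to about 2 mm. A picture is of the moment at which its call begins: read the wrist's pose just before it. camera_info takes no time and is no camera call; for the wrist camera it gives the pose at the moment of the call.
- ctrl.finish_job(): hands the job in, once; it reports no verdict.
The state is a dict: "t": time; "q": joint angles; "dq": joint speeds; "effort": joint torques, N m; "tool_pos": TCP position; "tool_rot": TCP orientation; "contact_force": force on the tool from outside, world axes, zero at the start; "wrist_torque": the same for the moment, N m; "opening": finger opening in m.
Only numpy, scipy, OpenCV 4.12 (cv2) and the standard library are available. Lean on these libraries where they do the work, as an engineer would, in place of code of your own. Each camera call takes 0.05 s, during which the arm holds its last target.

### The job

Close the cocktail shaker: set the strainer top squarely into the mouth of the steel tin that stands on the bamboo tray and let go of it, then put the small steel cap over its neck and press it straight down until it clicks. Do not stop at the click: keep pressing, and finish while still holding the cap firmly down, fully home on the strainer's shoulder, with the tin still upright on the tray. Drop neither part, and leave the two tumblers, the decanter and the ice scoop where they are.

Things in the scene. Friction and masses are not known exactly. Their poses are not given: they have to be found in the camera images.
- tray: Bamboo tray, 200 x 320 mm, 22 mm high with 6 mm thick floor and walls; it does not move when touched. Origin under its centre at the level of the table; x along its short side, y along its long side, z up. The tin and one tumbler stand on its floor, side by side along y; either may be at +y.
- tin: Mixing tin of the shaker, brushed steel, open at the top, 130 mm tall, 72 mm wide at the foot and 88 mm at the mouth, wall 3 mm, 0.2 to 0.4 kg, loose. Too wide to grasp; leave it standing. Origin at the centre of its underside, z up.
- tin_mouth (a point): Centre of the tin's mouth, level with its rim (130 mm above the tin's origin). Clear bore just inside the rim: 80 mm.
- strainer_neck (a point): Strainer top, steel, standing upright on the table: this point lies on its axis at the height of the neck's bead, 62 mm above its underside and 14 mm below the top of the neck. Grip the neck here from above, across any diameter (35 mm over the bead); the shoulder lies 20 mm lower. z is the axis, up. When seated this point is 49 mm above the tin's rim.
- strainer_shoulder (a point): Centre of the strainer's flat shoulder, where the neck begins, 20 mm below strainer_neck. When the cap is home its rim rests on the shoulder, so that cap_rim meets this point.
- strainer_seat (a point): Centre of the underside of the strainer's flange, 49 mm below strainer_neck. When the strainer is seated it meets tin_mouth.
- strainer: The same strainer top, 0.17 kg, loose, 76 mm tall; origin at the centre of its underside, z up. From below: plug 13 mm deep (68 mm wide at the tip, 76 mm at the flange) that drops into the tin's mouth; flange 91 mm wide that rests on the tin's rim; dome; flat shoulder 53 mm wide at 42 mm; round neck 34 mm tall, 30 mm wide, with a rolled bead 35 mm wide.
- cap_center (a point): Snap cap: small steel cup closed at the top, 47 mm wide, 43 mm tall, 0.10 kg, loose, standing mouth down on a round white ceramic coaster (100 mm wide, 8 mm thick, loose on the table). This point lies on its axis 21 mm above its rim: grip here from above across any diameter. z is the axis, up.
- cap_rim (a point): Centre of the cap's open lower rim, 21 mm below cap_center.
- cap: The same cap, origin at the centre of its rim, z up. Inside (bore 40 mm) is a sprung ring. Set on the neck the cap stops 10 mm above home; pushed on, resistance grows to 8 to 15 N, then drops with a click 3 to 7 mm above home as the ring passes the bead; press on until the rim meets the shoulder. Once home it stops hard; 10 to 20 N more is firm pressing.
- tumbler_a: Bystander: smoky grey glass tumbler on the tray, 78 mm wide at the mouth, 92 mm tall. Origin at the centre of its underside.
- tumbler_b: Bystander: a tumbler of the same kind on the table, beyond the tray. Origin at the centre of its underside.
- decanter: Bystander: empty clear glass decanter, teardrop shape, 144 mm wide, 240 mm tall, at the far right. Origin at the centre of its underside.
- scoop: Bystander: matte black ice scoop, about 205 mm long and 35 mm high, lying on the table at the far left, with its handle towards the tumbler; x points from its handle to its mouth. Origin on the underside at the back of its trough.
There are look-alikes about, which are no part of the job. Leave any orange or pink look-alike of the cap alone.

How it is judged:
On the way, in this order (a step that is already met when the one before it is completed fails the run):
1. the strainer top sits squarely in the tin's mouth and has been let go, the cap still off (z of strainer_seat in the frame of tin between 0.1285 and 0.1325 m and horizontal distance between strainer_seat and tin_mouth below 0.005 m and angle between the z axis of strainer and the z axis of tin, either way round below 0.06 rad and angle between tin's own z axis and vertical below 0.05 rad and z of tin in the frame of tray between 0.003 and 0.009 m and x of tin in the frame of tray between -0.08 and 0.08 m and y of tin in the frame of tray between -0.14 and 0.14 m and contact force between the fingers and strainer below 0.1 N and distance between cap and strainer above 0.08 m), for 0.2 s.
2. the cap has clicked on over the neck and is pressed home on the shoulder (z of strainer_seat in the frame of tin between 0.1285 and 0.1325 m and horizontal distance between strainer_seat and tin_mouth below 0.005 m and angle between the z axis of strainer and the z axis of tin, either way round below 0.06 rad and z of cap_rim in the frame of strainer between 0.04 and 0.0435 m and horizontal distance between cap_rim and strainer_shoulder below 0.004 m and angle between the z axis of cap and the z axis of strainer, either way round below 0.06 rad and contact force between cap and strainer above 5 N), for 0.2 s.
At the end, for the whole second after the job is handed in: Tin upright on the tray; strainer flange on its rim (within 2 mm in height, 5 mm of centre, 0.06 rad of square); cap rim on the shoulder (within 1.5 mm, 4 mm of centre, 0.06 rad); the fingers still hold the cap and press it down with more than about 5 N through the last second (all of step 2 and angle between tin's own z axis and vertical below 0.05 rad and z of tin in the frame of tray between 0.003 and 0.009 m and x of tin in the frame of tray between -0.08 and 0.08 m and y of tin in the frame of tray between -0.14 and 0.14 m and contact force between strainer and tin above 7 N and contact force between the fingers and cap above 3 N); the arm keeps its last pose, push and grip.
It fails at once if the tin is knocked over (angle between tin's own z axis and vertical above 0.3 rad).
It fails at once if a tumbler, the decanter or the ice scoop is moved by more than 30 mm (distance of any of tumbler_a, tumbler_b, decanter, scoop from where it was at the start of the episode above 0.03 m).
It fails at once if a tumbler or the decanter is tipped (angle between any of tumbler_a, tumbler_b, decanter's own z axis and vertical above 0.3 rad).
It fails at once if the strainer top or the cap is dropped (falls free by more than about 25 mm) ((linear speed of strainer above 0.7 m/s and contact force between strainer and anything else below 0.05 N) or (linear speed of cap above 0.7 m/s and contact force between cap and anything else below 0.05 N)).
It also fails if it takes over 64 s, if anything falls off the work surface, if the arm or the gripper's body presses on something with over 40 N, if the wrist force passes 120 N, or if a joint passes its speed limit or range.

## Working session

There is one attempt and no reset: what is moved stays moved. The work goes in short steps, Python scripts to look and compute and a tool call to move; the robot and the scene stay as the last step left them, time stands still between calls to the robot, and variables do not carry over. Pictures are saved under pics/ and viewed, and the job is handed in when it is done.

Besides the shell and the picture viewer there is one more tool, called after "Request:" in YAML: its name, and indented under it one key for each argument. drive_tool: Moves the arm, as the interface text tells. Its arguments: {"type":"object","properties":{"commands":{"type":"string"},"newtons":{"type":"number"}},"required":["commands"]}

```bash
mkdir -p pics; cat > h.py <<'E'
from station import ctrl
import numpy as np, cv2
from scipy.spatial.transform import Rotation as R
np.set_printoptions(precision=4,suppress=True)
def snap(n,f):
    info=ctrl.camera_info(n); im,d=ctrl.get_image(n); cv2.imwrite('pics/'+f+'.png',im); np.savez('pics/'+f+'.npz',im=im,d=d,K=info['K'],k1=info['k1'],T=info['T']); return im,d,info
def load(f): return np.load('pics/'+f+'.npz')
def ray(I,u,v):
    K=I['K']; k1=float(I['k1']); x=(u-K[0,2])/K[0,0]; y=(v-K[1,2])/K[1,1]; a,b=x,y
    for _ in range(20):
        s=1+k1*(a*a+b*b); a,b=x/s,y/s
    return np.array([a,b,1.0])
def at_z(I,u,v,z):
    T=I['T']; r=T[:3,:3]@ray(I,u,v); return T[:3,3]+r*(z-T[2,3])/r[2]
def at_d(I,u,v,d=None):
    T=I['T']; d=I['d'][int(v),int(u)] if d is None else d
    return T[:3,:3]@(ray(I,u,v)*d)+T[:3,3]
def proj(I,p):
    T=I['T']; c=T[:3,:3].T@(np.array(p)-T[:3,3]); a,b=c[0]/c[2],c[1]/c[2]; s=1+float(I['k1'])*(a*a+b*b); K=I['K']
    return np.array([K[0,0]*a*s+K[0,2],K[1,1]*b*s+K[1,2]])
def st():
    o=ctrl.get_obs(); print('t',o['t'],'pos',o['tool_pos'],'rot',o['tool_rot'],'F',o['contact_force'],'open',o['opening']); print('axes\n',R.from_rotvec(o['tool_rot']).as_matrix()); return o
def crop(f,x0,y0,x1,y1,s,out):
    im=load(f)['im'][y0:y1,x0:x1]; cv2.imwrite('pics/'+out+'.png',cv2.resize(im,None,fx=s,fy=s,interpolation=cv2.INTER_CUBIC))
E
python3 - <<'E'
from h import *
o=st(); print(o['q'],ctrl.grip_point_offset)
for n in ['scene','side','wrist']:
    im,d,i=snap(n,n+'0'); print(n,i['T'],i['K'],i['k1'])
E
```

```text
t 0.0 pos [0.1409 0.6083 0.23  ] rot [ 0.1773  1.5639 -0.1805] F [ 0.1953 -0.0545 -0.6671] open 0.0856370893634936
axes
 [[-0.0007  0.2259  0.9742]
 [-0.002   0.9742 -0.2259]
 [-1.     -0.0021 -0.0003]]
[ 1.224   0.0534  1.6143  0.      1.476  -0.119 ] 0.0187
scene [[ 0.6868  0.5496 -0.4757  1.1137]
 [ 0.7267 -0.5352  0.4307 -0.4887]
 [-0.0179 -0.6414 -0.767   0.9437]
 [ 0.      0.      0.      1.    ]] [[391.6143   0.     251.8238]
 [  0.     391.6143 197.4329]
 [  0.       0.       1.    ]] 0.024368479033886198
side [[-0.9898 -0.0703  0.1236  0.4221]
 [-0.1422  0.4896 -0.8603  1.054 ]
 [-0.     -0.8691 -0.4946  0.7416]
 [ 0.      0.      0.      1.    ]] [[376.7432   0.     260.2035]
 [  0.     376.7432 191.5038]
 [  0.       0.       1.    ]] -0.003939620772839356
wrist [[ 0.227   0.9339  0.2762  0.0694]
 [ 0.9739 -0.2168 -0.0672  0.6249]
 [-0.0029  0.2843 -0.9587  0.3728]
 [ 0.      0.      0.      1.    ]] [[315.8237   0.     254.6466]
 [  0.     315.8237 191.2025]
 [  0.       0.       1.    ]] -0.06427216611014955
```

View pics/scene0.png

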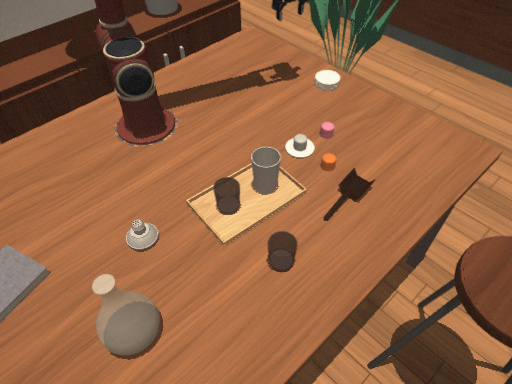

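View pics/side0.png

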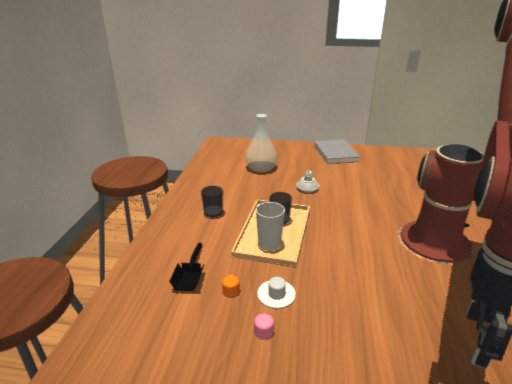

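View pics/wrist0.png

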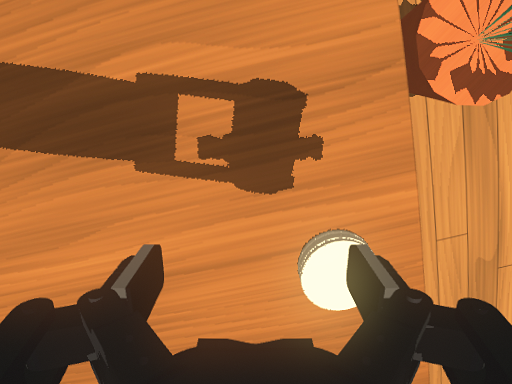

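Candidates for the cap, in scene pixels: steel on the white coaster (300,143), pink (327,129) and orange (329,161). I choose the steel one. The strainer is at (141,234), with nothing like it nearby. The tin is the tall steel cup at (265,170) and tumbler_a is the dark one at (228,195). The white dish at (327,80) is not part of the job.

```bash
python3 - <<'E'
from h import *
crop('scene0',240,110,350,200,7,'c_cap')
crop('scene0',110,205,180,265,10,'c_str')
crop('side0',220,180,330,320,5,'c_side')
E
```

```text
(no output)
```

View pics/c_cap.png

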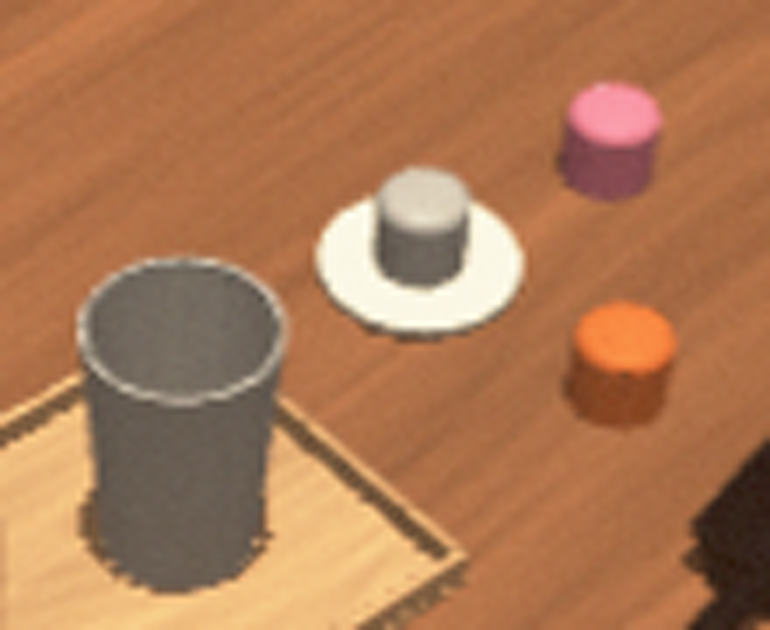

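View pics/c_str.png

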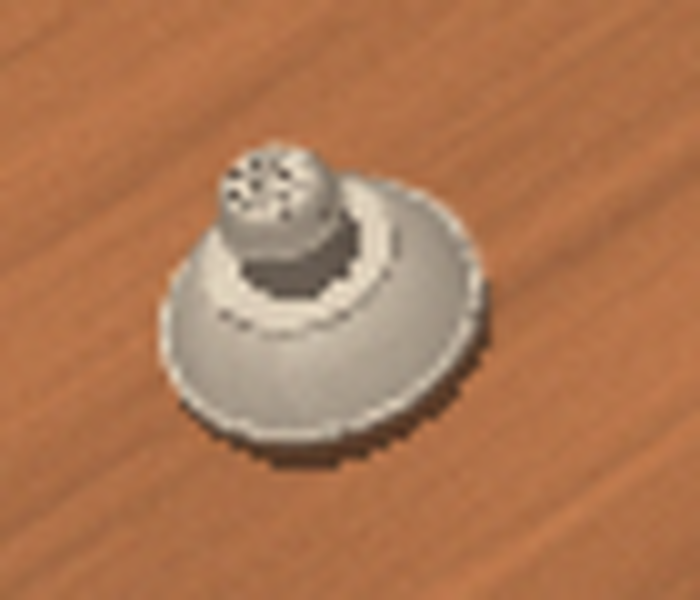

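View pics/c_side.png

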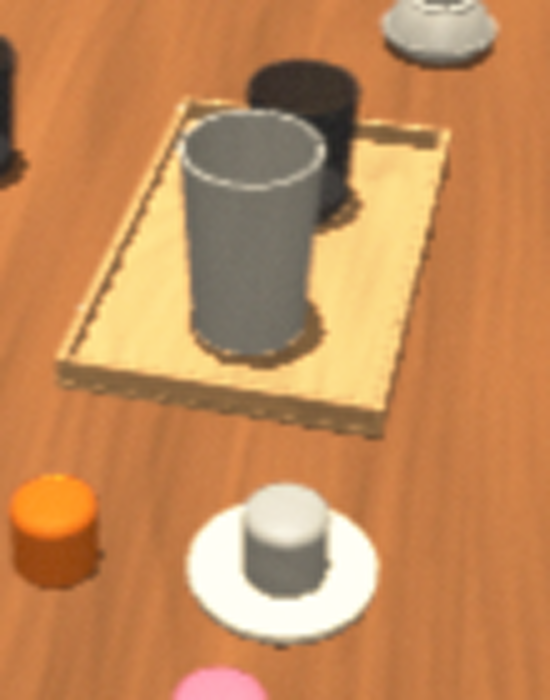

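The crops confirm the choice. The cap is grey steel on the white coaster, with its top near scene (300,138.6). The tin's mouth is centred at about (266,157), and the strainer's perforated neck top is at (137,223).

```bash
python3 - <<'E'
from h import *
S=load('scene0');D=load('side0')
f=lambda x,y,s,a,b:((x+.5)/s-.5+a,(y+.5)/s-.5+b)
print('str top sc',at_z(S,*f(272,185,10,110,205),.075),'flange sc',at_z(S,*f(322,308,10,110,205),.016))
print('cap sc',at_z(S,*f(423,203,7,240,110),.051),'coaster sc',at_z(S,*f(420,262,7,240,110),.008))
print('tin sc',at_z(S,*f(182,331,7,240,110),.136))
print('tin sd',at_z(D,*f(254,149,5,220,180),.136),'cap sd',at_z(D,*f(286,515,5,220,180),.051),'coaster',at_z(D,*f(283,567,5,220,180),.008))
print('str sd flange', at_z(D,307.5,184.7,.016))
for I,n,(u,v) in ((S,'str',(137,223)),(S,'cap',(300,138)),(D,'cap',(277,283)),(S,'tumA',(228,180)),(D,'strtop',(308,173)),(S,'tumB',(282,242))): print(n,at_d(I,u,v))
# tray corners
for u,v in ((188,203),(223,239),(305,190),(268,162)): print(at_z(S,u,v,.02))
E
```

```text
str top sc [ 0.4206 -0.2912  0.075 ] flange sc [ 0.421  -0.2914  0.016 ]
cap sc [0.485  0.3079 0.051 ] coaster sc [0.4831 0.3128 0.008 ]
tin sc [0.5279 0.1007 0.136 ]
tin sd [0.5277 0.1036 0.136 ] cap sd [0.4838 0.3209 0.051 ] coaster [0.4851 0.3147 0.008 ]
str sd flange [ 0.4229 -0.29    0.016 ]
str [ 0.4254 -0.2918  0.0806]
cap [0.4847 0.308  0.0533]
cap [0.4831 0.3225 0.0512]
tumA [ 0.4833 -0.0114  0.086 ]
strtop [ 0.4242 -0.2809  0.0731]
tumB [ 0.7296 -0.0347  0.0467]
[ 0.4211 -0.1246  0.02  ]
[ 0.5953 -0.1336  0.02  ]
[0.6344 0.1694 0.02  ]
[0.4668 0.174  0.02  ]
```

```bash
cat >> h.py <<'E'
def mv(target,turn=0.,pos=None):
    o=ctrl.get_obs(); M=R.from_rotvec(o['tool_rot']).as_matrix(); p=o['tool_pos'] if pos is None else np.array(pos)
    s=M.T@(np.array(target)-p)/.04
    print('units',s,'turn units',turn/5.,'rows>=',np.linalg.norm(s)*40/41.7)
def rel():
    o=ctrl.get_obs(); M=R.from_rotvec(o['tool_rot']).as_matrix(); print('pos',o['tool_pos'],'yaw of y deg',np.degrees(np.arctan2(M[1,1],M[0,1])))
E
python3 - <<'E'
from h import *
mv([.46,.30,.24])
S=load('scene0');D=load('side0')
print('pink',at_z(S,327,126,.04),'orange',at_z(S,329,158,.04),at_z(D,231,281,.04),'dec',at_z(S,130,330,.05),at_d(S,104,284))
W=load('wrist0'); print(proj(W,[.141,.608,0]),proj(W,[.141,.608,.21]))
E
```

```text
units [-0.2342 -5.7101  9.5111] turn units 0.0 rows>= 10.643611282656249
pink [0.4996 0.4342 0.04  ] orange [0.6071 0.3147 0.04  ] [0.6058 0.3205 0.04  ] dec [ 0.6537 -0.4653  0.05  ] [ 0.6345 -0.4575  0.2388]
[255.3688 161.6011] [255.115  234.3724]
```

Request:
drive_tool:
  commands: "-1 -0.1 -2.9 4.8 0; -1 -0.1 -2.9 4.8 0; -1 -0.2 -5.7 9.5 0; -1 -0.2 -5.7 9.5 0; -1 -0.2 -5.7 9.5 0; -1 -0.2 -5.7 9.5 0; -1 -0.2 -5.7 9.5 0; -1 -0.2 -5.7 9.5 0"

```text
t: 0.82
tool_pos: [0.3817, 0.3755, 0.2372]
tool_rot: [0.179, 1.563, -0.179]
contact_force: [0.9, 0.3, 1.6]
opening: 0.085
```

```bash
python3 - <<'E'
from h import *
st(); mv([.475,.30,.24])
E
```

```text
t 0.8167 pos [0.3817 0.3755 0.2372] rot [ 0.1787  1.5634 -0.1786] F [0.8839 0.3083 1.5571] open 0.08502988070261008
axes
 [[ 0.      0.2256  0.9742]
 [ 0.      0.9742 -0.2256]
 [-1.      0.0001  0.    ]]
units [-0.0708 -1.3122  2.6987] turn units 0.0 rows>= 2.879275540721602
```

Request:
drive_tool:
  commands: "-1 0 -1.3 2.6 0; -1 0 -1.3 2.6 0; -1 0 -1.3 2.6 0; -1 0 -1.3 2.6 0; -1 0 -1.3 2.6 0"

```text
t: 1.23
tool_pos: [0.4711, 0.3018, 0.2368]
tool_rot: [0.181, 1.564, -0.182]
contact_force: [0.5, -0.2, -0.3]
opening: 0.0852
```

```bash
python3 - <<'E'
from h import *
snap('wrist','w1'); st(); mv([.52,.10,.26])
E
```

```text
t 1.2833 pos [0.4702 0.3028 0.2368] rot [ 0.1798  1.5645 -0.1799] F [-0.5248  0.0891 -0.157 ] open 0.08548173832707709
axes
 [[-0.0012  0.2271  0.9739]
 [ 0.      0.9739 -0.2271]
 [-1.     -0.0002 -0.0012]]
units [-0.5809 -4.6542  2.3623] turn units 0.0 rows>= 5.03754402477482
```

View pics/w1.png

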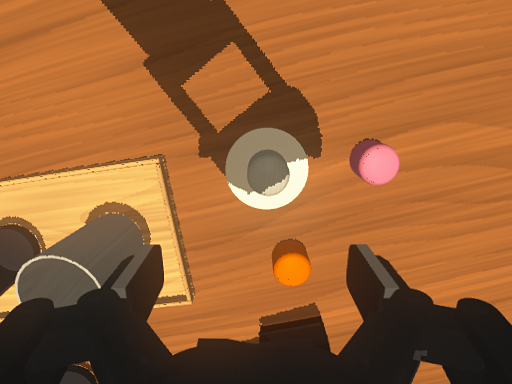

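The cap's centre is near (268,172) on the coaster at (267,168). Pink (378,164) and orange (292,269) are both clear of it. Next is the tin.

Request:
drive_tool:
  commands: "-1 -1 -2.3 1.2 0; -1 -1 -4.6 2.3 0; -1 -1 -4.6 2.3 0; -1 -1 -4.6 2.3 0; -1 -1 -4.6 2.3 0; -1 -1 -4.6 2.3 0; -1 -1 -4.6 2.3 0; -1 -1 -4.6 2.3 0"

```text
t: 1.95
tool_pos: [0.5178, 0.1043, 0.2771]
tool_rot: [0.179, 1.564, -0.177]
contact_force: [-1.3, 0.7, 0.6]
opening: 0.0853
```

```bash
python3 - <<'E'
from h import *
snap('wrist','w2'); st(); mv([.421,-.291,.22])
E
```

```text
t 2.0 pos [0.5177 0.1047 0.2769] rot [ 0.1775  1.5644 -0.1767] F [ 0.1175  0.7026 -0.4618] open 0.08500187486475294
axes
 [[-0.0008  0.2236  0.9747]
 [ 0.0006  0.9747 -0.2236]
 [-1.      0.0004 -0.0009]]
units [  1.4187 -10.1839  -0.1421] turn units 0.0 rows>= 9.864014052780037
```

View pics/w2.png

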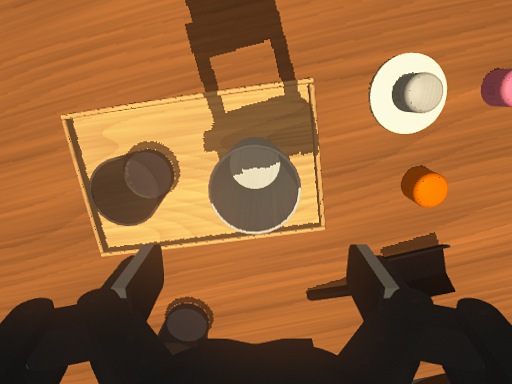

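```bash
python3 - <<'E'
from h import *
crop('w2',190,120,330,250,5,'c_w2'); crop('w1',210,115,325,220,6,'c_w1')
E
```

```text
(no output)
```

View pics/c_w2.png

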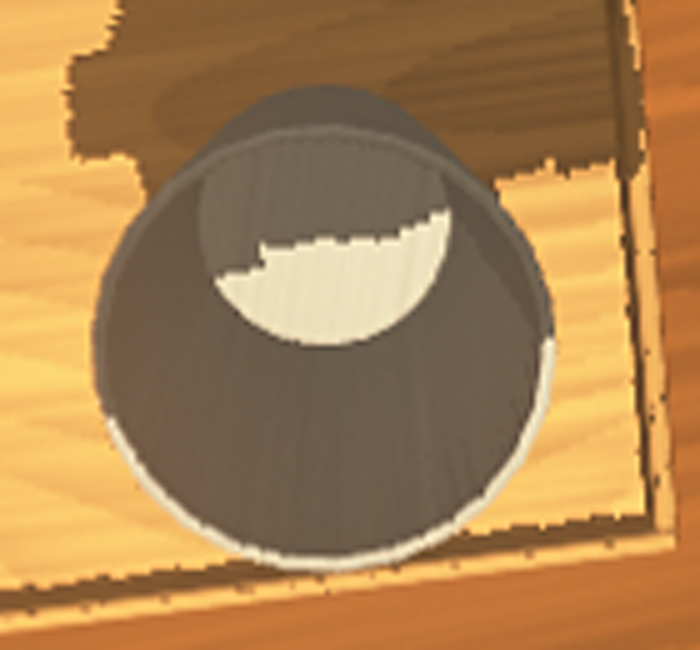

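View pics/c_w1.png

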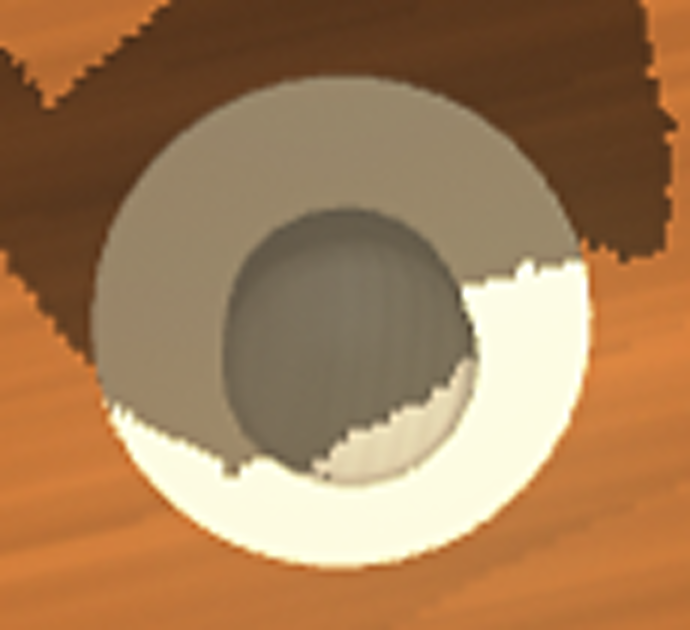

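Request:
drive_tool:
  commands: "-1 0 -5 -0.1 0; -1 0 -5 -0.1 0; -1 0 -10.2 -0.1 0; -1 0 -10.2 -0.1 0; -1 0 -10.2 -0.1 0; -1 0 -10.2 -0.1 0; -1 0 -10.2 -0.1 0; -1 0 -10.2 -0.1 0"

```text
t: 2.67
tool_pos: [0.4396, -0.2205, 0.277]
tool_rot: [0.176, 1.563, -0.176]
contact_force: [0.6, 0.0, -0.4]
opening: 0.0857
```

```bash
python3 - <<'E'
from h import *
f=lambda x,y,s,a,b:((x+.5)/s-.5+a,(y+.5)/s-.5+b)
I=load('w2')
for p in ((324,348.5),(93,340),(555,340),(324,125),(324,572)): print('tin',at_z(I,*f(*p,5,190,120),.136))
I=load('w1')
for p in ((350,360),(222,355),(478,355),(350,488)): print('cap',at_z(I,*f(*p,6,210,115),.049))
for p in ((342,321),(92,320),(590,320),(342,75),(342,568)):print('coaster',at_z(I,*f(*p,6,210,115),.008))
st(); mv([.421,-.291,.22])
E
```

```text
tin [0.5262 0.1015 0.136 ]
tin [0.5148 0.0598 0.136 ]
tin [0.5343 0.144  0.136 ]
tin [0.4854 0.111  0.136 ]
tin [0.5705 0.0913 0.136 ]
cap [0.4798 0.3136 0.049 ]
cap [0.4737 0.2915 0.049 ]
cap [0.4842 0.3361 0.049 ]
cap [0.5032 0.3084 0.049 ]
coaster [0.4816 0.3132 0.008 ]
coaster [0.4698 0.2646 0.008 ]
coaster [0.4927 0.3617 0.008 ]
coaster [0.4341 0.3239 0.008 ]
coaster [0.5327 0.3017 0.008 ]
t 2.6667 pos [ 0.4396 -0.2205  0.277 ] rot [ 0.1764  1.5635 -0.1756] F [ 0.6333  0.0147 -0.389 ] open 0.08572649021718268
axes
 [[ 0.0002  0.2223  0.975 ]
 [ 0.0005  0.975  -0.2223]
 [-1.      0.0005  0.0001]]
units [ 1.4248 -1.8216 -0.0629] turn units 0.0 rows>= 2.219221918459985
```

Request:
drive_tool:
  commands: "-1 1.4 -1.8 -0.1 0; -1 1.4 -1.8 -0.1 0; -1 1.4 -1.8 -0.1 0; -1 1.4 -1.8 -0.1 0; -1 1.4 -1.8 -0.1 0"

```text
t: 3.08
tool_pos: [0.4203, -0.2885, 0.221]
tool_rot: [0.179, 1.564, -0.176]
contact_force: [0.4, 0.1, 0.3]
opening: 0.0852
```

```bash
python3 - <<'E'
from h import *
snap('wrist','w3'); o=st(); print(o['q'])
crop('w3',150,50,360,260,3,'c_w3')
E
```

```text
t 3.1333 pos [ 0.4208 -0.2886  0.2221] rot [ 0.177   1.5625 -0.1768] F [0.3052 1.1461 0.4588] open 0.08542521733718476
axes
 [[ 0.001   0.2234  0.9747]
 [ 0.      0.9747 -0.2234]
 [-1.      0.0002  0.001 ]]
[-0.7475 -0.2214  1.8859  0.0007  1.4763 -2.0931]
```

View pics/c_w3.png

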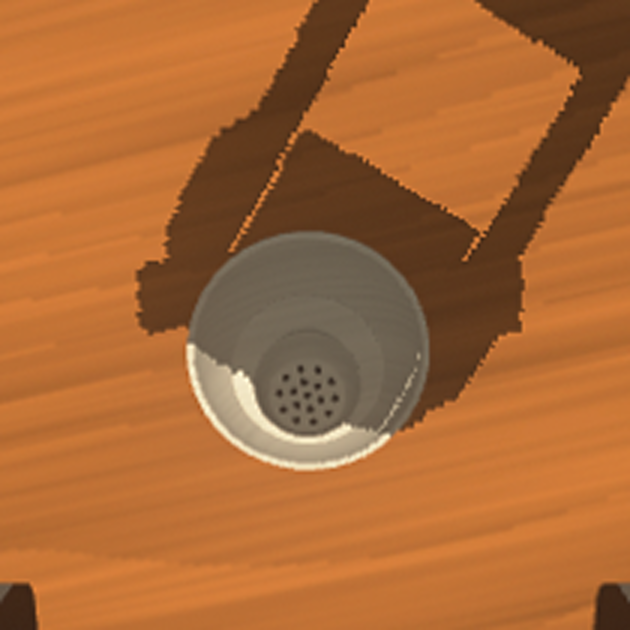

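```bash
python3 - <<'E'
from h import *
I=load('w3');f=lambda x,y,s,a,b:((x+.5)/s-.5+a,(y+.5)/s-.5+b)
for p in ((308,351),(187,350),(429,350),(308,232),(308,470)): print(at_z(I,*f(*p,3,150,50),.015))
print('neck',at_z(I,*f(308,395,3,150,50),.076))
mv([.421,-.291,.045])
E
```

```text
[ 0.4206 -0.2917  0.015 ]
[ 0.4099 -0.3359  0.015 ]
[ 0.4304 -0.2474  0.015 ]
[ 0.3776 -0.2817  0.015 ]
[ 0.4666 -0.3025  0.015 ]
neck [ 0.4217 -0.2916  0.076 ]
units [ 4.4284 -0.0576  0.0132] turn units 0.0 rows>= 4.2482230139442185
```

Request:
drive_tool:
  commands: "-1 1 -0.07 0 0; -1 2 -0.07 0 0; -1 3 -0.07 0 0; -1 4 -0.07 0 0; -1 4.43 -0.07 0 0; -1 4.43 -0.07 0 0; -1 4.43 -0.07 0 0"

```text
t: 3.72
tool_pos: [0.4201, -0.2917, 0.0448]
tool_rot: [0.177, 1.563, -0.177]
contact_force: [0.2, 0.1, 0.8]
opening: 0.0854
```

```bash
python3 - <<'E'
from h import *
st(); mv([.421,-.2915,.0445])
snap('wrist','w4')
E
```

```text
t 3.7167 pos [ 0.4201 -0.2917  0.0448] rot [ 0.177   1.5632 -0.1768] F [0.2025 0.1454 0.7529] open 0.08540835528378754
axes
 [[ 0.0003  0.2234  0.9747]
 [ 0.      0.9747 -0.2234]
 [-1.      0.0001  0.0003]]
units [0.0084 0.0109 0.0212] turn units 0.0 rows>= 0.02420307832230915
```

View pics/w4.png

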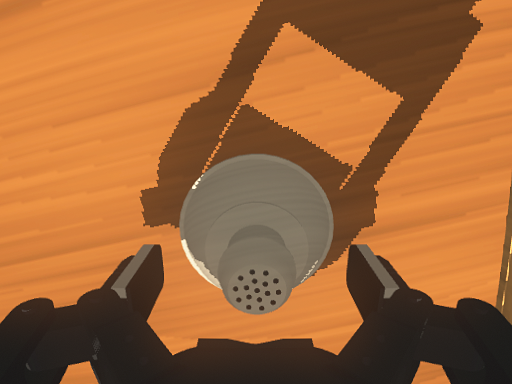

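The neck (258,289) lies midway between the pads (160 and 350). I close now.

Request:
drive_tool:
  commands: "1 0 0 0.02 0; 1 0 0 0.02 0; 1 0 0 0.02 0; 1 0 0 0.02 0; 1 0 0 0.02 0; 1 0 0 0.02 0; 1 0 0 0.02 0; 1 0 0 0.02 0"
  newtons: 60

```text
t: 4.43
tool_pos: [0.4207, -0.2936, 0.0457]
tool_rot: [0.178, 1.561, -0.18]
contact_force: [0.2, 2.1, 5.6]
opening: 0.0318
```

```bash
python3 - <<'E'
from h import *
st(); snap('wrist','w5')
E
```

```text
t 4.4333 pos [ 0.4207 -0.2936  0.0457] rot [ 0.1784  1.5612 -0.1796] F [0.2214 2.0638 5.6385] open 0.03183713725139765
axes
 [[ 0.0021  0.2261  0.9741]
 [-0.001   0.9741 -0.2261]
 [-1.     -0.0005  0.0022]]
```

View pics/w5.png

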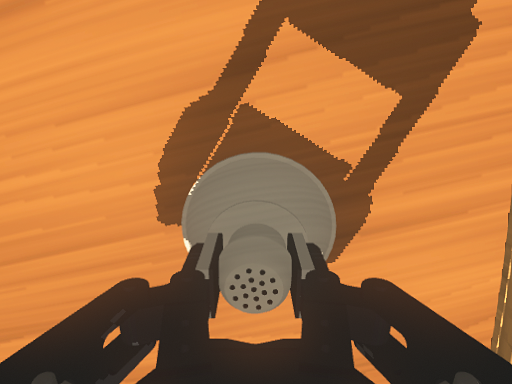

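Request:
drive_tool:
  commands: "-0.2 0 0 0 0; -0.2 0 0 0 0; -0.2 -0.09 0.04 0 0; -0.2 -0.09 0.04 0 0; -0.2 -0.09 0.04 0 0"

```text
t: 4.9
tool_pos: [0.4201, -0.2915, 0.0479]
tool_rot: [0.179, 1.563, -0.179]
contact_force: [0.3, -0.2, 0.7]
opening: 0.0512
```

Request:
drive_tool:
  commands: "1 0 0 0 0; 1 0 0 0 0; 1 0 0 0 0; 1 0 0 0 0; 1 0 0 0 0; 1 0 0 0 0; 1 0 0 0 0"

```text
t: 5.48
tool_pos: [0.4203, -0.2915, 0.0481]
tool_rot: [0.179, 1.563, -0.179]
contact_force: [-1.5, 2.4, 5.5]
opening: 0.0315
```

Request:
drive_tool:
  commands: "1 -0.2 0 0 0; 1 -0.5 0 0 0; 1 -1 0 0 0; 1 -1.5 0 0 0; 1 -1.5 0 0 0; 1 -1.5 0 0 0"

```text
t: 5.98
tool_pos: [0.4209, -0.2924, 0.1093]
tool_rot: [0.177, 1.561, -0.181]
contact_force: [-0.3, 1.4, -1.3]
opening: 0.0314
```

```bash
python3 - <<'E'
from h import *
st(); snap('wrist','w6'); snap('side','s6'); crop('s6',250,120,400,220,5,'c_s6')
E
```

```text
t 5.9833 pos [ 0.4209 -0.2924  0.1093] rot [ 0.177   1.5605 -0.1807] F [-0.3283  1.3957 -1.2891] open 0.031423408018249
axes
 [[ 0.0026  0.2259  0.9741]
 [-0.0027  0.9741 -0.2259]
 [-1.     -0.002   0.0031]]
```

View pics/w6.png

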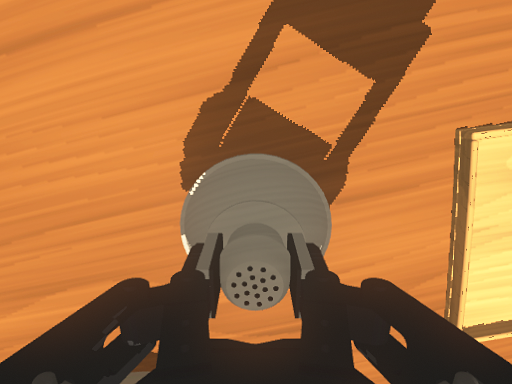

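View pics/c_s6.png

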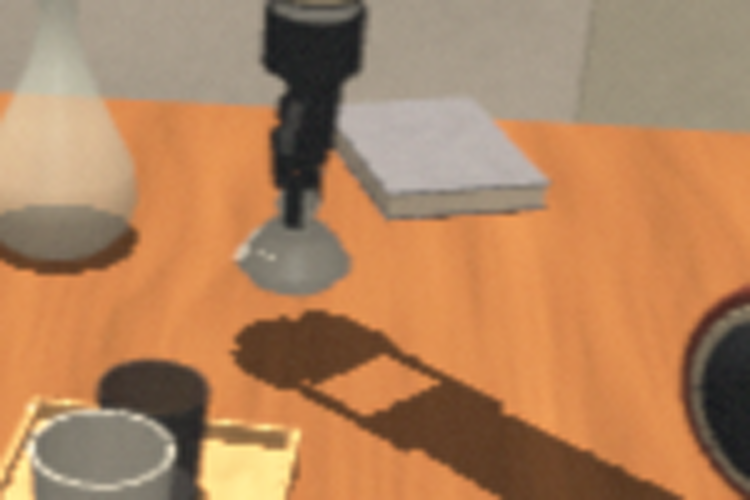

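Request:
drive_tool:
  commands: "1 -0.5 0 0 0; 1 -1.2 0 0 0; 1 -2 0 0 0; 1 -2.7 0 0 0; 1 -3.2 0 0 0; 1 -3.2 0 0 0; 1 -3.2 0 0 0"

```text
t: 6.67
tool_pos: [0.4201, -0.2915, 0.2352]
tool_rot: [0.179, 1.563, -0.179]
contact_force: [0.2, 0.4, -1.5]
opening: 0.0316
```

```bash
python3 - <<'E'
from h import *
st(); mv([.526,.1015,.24])
E
```

```text
t 6.6667 pos [ 0.4201 -0.2915  0.2352] rot [ 0.1788  1.5634 -0.1789] F [ 0.2262  0.3618 -1.4834] open 0.031560384079699765
axes
 [[ 0.      0.2258  0.9742]
 [-0.0001  0.9742 -0.2258]
 [-1.     -0.0001  0.    ]]
units [-0.1221 10.1695  0.3594] turn units 0.0 rows>= 9.761727933266634
```

Request:
drive_tool:
  commands: "1 0 0.3 0 0; 1 0 0.9 0 0; 1 0 1.7 0 0; 1 0 2.5 0.1 0; 1 0 3.3 0.1 0; 1 0 4.1 0.1 0; 1 0 4.9 0.2 0; 1 0 5.7 0.2 0"

```text
t: 7.33
tool_pos: [0.4782, -0.0685, 0.2324]
tool_rot: [0.18, 1.568, -0.178]
contact_force: [0.1, -0.7, -0.6]
opening: 0.0315
```

Request:
drive_tool:
  commands: "1 0 0.8 0 0; 1 0 1.6 0.1 0; 1 0 2.4 0.1 0; 1 0 3.1 0.1 0; 1 0 3.6 0.1 0; 1 0 4 0.15 0; 1 0 4.2 0.15 0; 1 0 4.3 0.15 0"

```text
t: 8.0
tool_pos: [0.5227, 0.0964, 0.2329]
tool_rot: [0.177, 1.568, -0.178]
contact_force: [-0.5, -0.4, -1.6]
opening: 0.0315
```

```bash
python3 - <<'E'
from h import *
st(); mv([.526,.1015,.20])
snap('wrist','w7'); snap('side','s7'); snap('scene','c7')
a=load('s7')['im'][110:300,210:360]; b=load('c7')['im'][80:230,210:330]
cv2.imwrite('pics/c_7.png',np.hstack([cv2.resize(a,(400,507),interpolation=2),cv2.resize(b,(400,507),interpolation=2)]))
E
```

```text
t 8.0 pos [0.5227 0.0964 0.2329] rot [ 0.1771  1.5682 -0.178 ] F [-0.4656 -0.3744 -1.6483] open 0.03145353937542894
axes
 [[-0.0048  0.2241  0.9746]
 [-0.      0.9746 -0.2241]
 [-1.     -0.0011 -0.0046]]
units [0.8229 0.1428 0.0566] turn units 0.0 rows>= 0.8029964749023762
```

View pics/c_7.png

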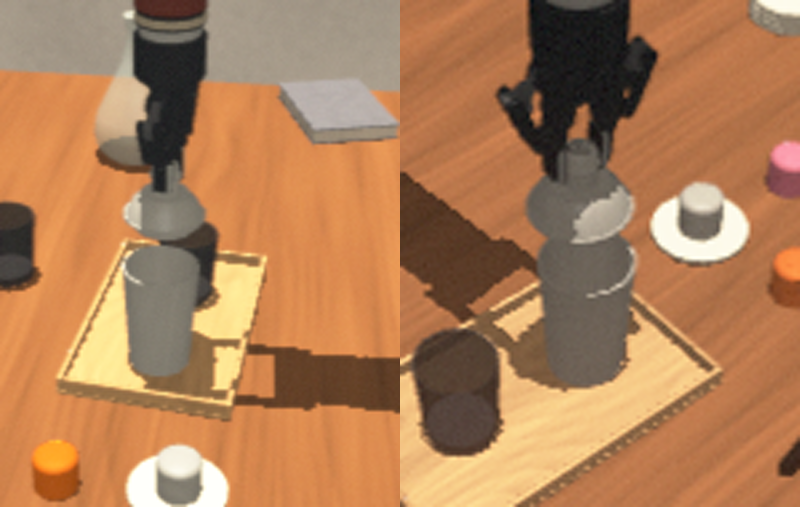

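View pics/w7.png

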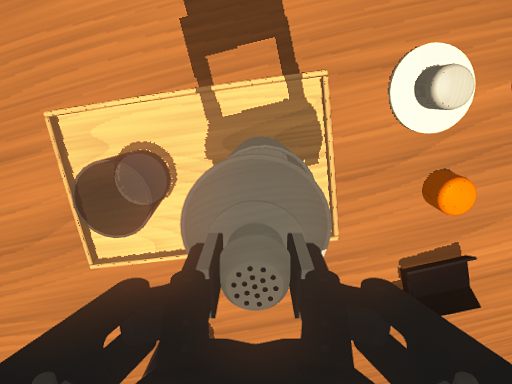

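Request:
drive_tool:
  commands: "1 0.1 0.06 0.04 0; 1 0.3 0.06 0.04 0; 1 0.6 0.06 0.04 0; 1 0.8 0.06 0.04 0; 1 0.8 0.06 0.04 0; 1 0.8 0.06 0.04 0"

```text
t: 8.65
tool_pos: [0.5254, 0.0967, 0.2022]
tool_rot: [0.179, 1.566, -0.18]
contact_force: [0.2, 0.7, -0.5]
opening: 0.0317
```

```bash
python3 - <<'E'
from h import *
st(); mv([.526,.1015,.171])
snap('side','s8'); snap('scene','c8')
a=load('s8')['im'][140:280,230:340]; b=load('c8')['im'][100:210,220:310]
cv2.imwrite('pics/c_8.png',np.hstack([cv2.resize(a,(400,509),interpolation=2),cv2.resize(b,(400,509),interpolation=2)]))
E
```

```text
t 8.65 pos [0.5254 0.0967 0.2022] rot [ 0.1788  1.566  -0.1796] F [ 0.1514  0.6944 -0.4802] open 0.031659664437096724
axes
 [[-0.0026  0.2262  0.9741]
 [-0.0002  0.9741 -0.2262]
 [-1.     -0.0007 -0.0025]]
units [ 0.7794  0.1203 -0.01  ] turn units 0.0 rows>= 0.7565054663397012
```

View pics/c_8.png

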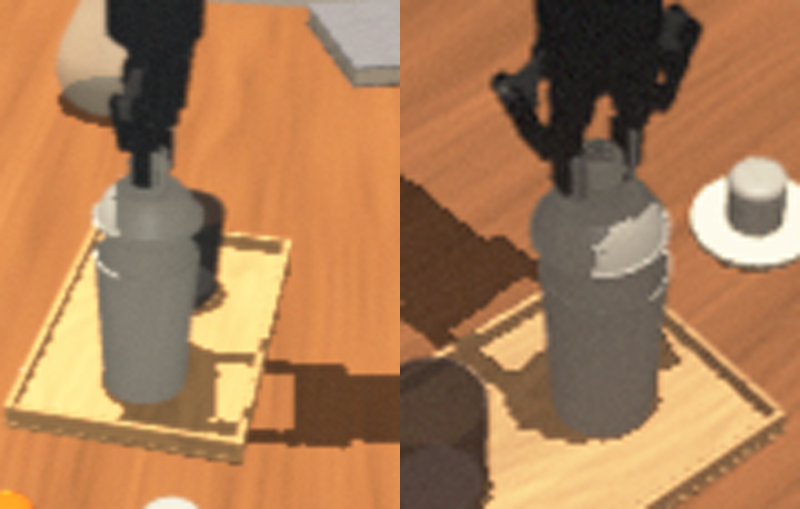

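Request:
drive_tool:
  commands: "1 0 0.09 0 0; 1 0.15 0.09 0 0; 1 0.3 0.09 0 0; 1 0.4 0.09 0 0; 1 0.5 0.09 0 0; 1 0.5 0.09 0 0"

```text
t: 9.25
tool_pos: [0.5262, 0.1005, 0.1821]
tool_rot: [0.179, 1.566, -0.179]
contact_force: [0.0, 0.1, -1.7]
opening: 0.0315
```

```bash
python3 - <<'E'
from h import *
st(); mv([.526,.1015,.171])
snap('side','s9'); snap('scene','c9')
a=load('s9')['im'][140:280,230:340]; b=load('c9')['im'][100:210,220:310]
cv2.imwrite('pics/c_9.png',np.hstack([cv2.resize(a,(400,509),interpolation=2),cv2.resize(b,(400,509),interpolation=2)]))
E
```

```text
t 9.25 pos [0.5262 0.1005 0.1821] rot [ 0.1786  1.5659 -0.1792] F [ 0.0257  0.0842 -1.6817] open 0.03153146875538699
axes
 [[-0.0025  0.2258  0.9742]
 [-0.0001  0.9742 -0.2258]
 [-1.     -0.0007 -0.0024]]
units [ 0.2772  0.024  -0.0092] turn units 0.0 rows>= 0.2670773617635579
```

View pics/c_9.png

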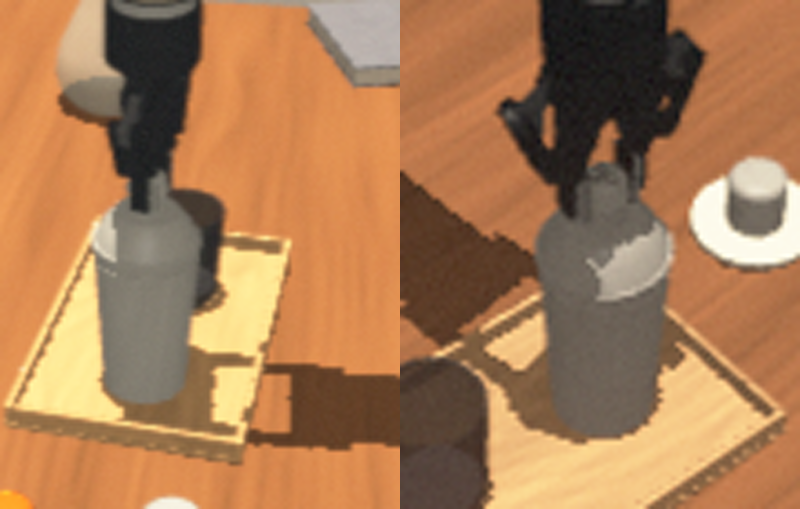

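The strainer has entered the mouth without contact, and its flange edges line up with the rim. I lower it onto the rim in small steps.

Request:
drive_tool:
  commands: "1 0.08 0.01 0 0; 1 0.16 0.01 0 0; 1 0.22 0.01 0 0; 1 0.26 0.01 0 0; 1 0.28 0.01 0 0; 1 0.28 0.01 0 0; 1 0.28 0.01 0 0"

```text
t: 9.93
tool_pos: [0.5271, 0.1009, 0.1725]
tool_rot: [0.179, 1.563, -0.179]
contact_force: [-0.2, -0.2, -1.7]
opening: 0.0314
```

Request:
drive_tool:
  commands: "1 0.03 0 0 0; 1 0.06 0 0 0; 1 0.06 0 0 0; 1 0.06 0 0 0"

```text
t: 10.27
tool_pos: [0.5277, 0.101, 0.1711]
tool_rot: [0.179, 1.562, -0.179]
contact_force: [0.5, 0.5, 2.4]
opening: 0.0317
```

Request:
drive_tool:
  commands: "1 0.02 0 0 0; 1 0.02 0 0 0; -0.1 0 0 0 0; -0.1 -0.02 0 0 0; -0.1 -0.02 0 0 0; -0.1 -0.02 0 0 0; -0.1 -0.02 0 0 0"

```text
t: 10.85
tool_pos: [0.5268, 0.1009, 0.1705]
tool_rot: [0.179, 1.564, -0.179]
contact_force: [-0.3, -0.3, 0.5]
opening: 0.047
```

```bash
python3 - <<'E'
from h import *
st()
snap('side','s10'); snap('scene','c10'); snap('wrist','w10')
a=load('s10')['im'][140:280,230:340]; b=load('c10')['im'][100:210,220:310]
cv2.imwrite('pics/c_10.png',np.hstack([cv2.resize(a,(400,509),interpolation=2),cv2.resize(b,(400,509),interpolation=2)]))
E
```

```text
t 10.85 pos [0.5268 0.1009 0.1705] rot [ 0.1788  1.5641 -0.1789] F [-0.307  -0.3284  0.5266] open 0.04703475035323516
axes
 [[-0.0007  0.2259  0.9742]
 [-0.      0.9742 -0.2259]
 [-1.     -0.0002 -0.0007]]
```

View pics/c_10.png

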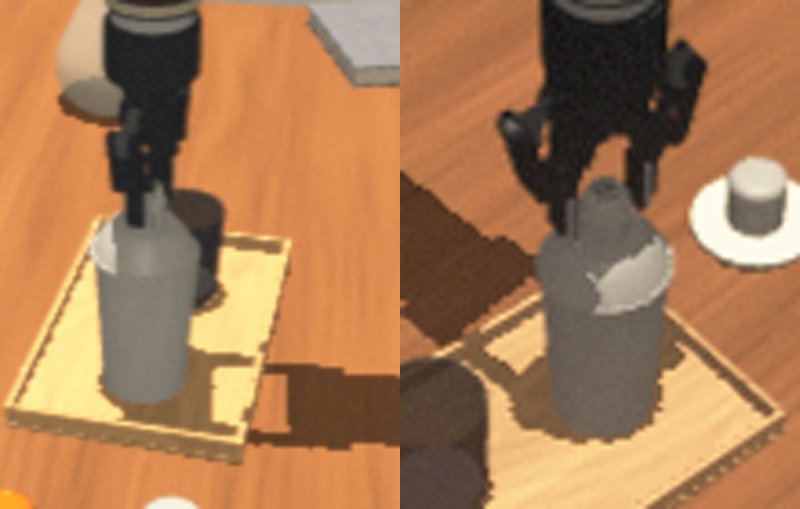

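View pics/w10.png

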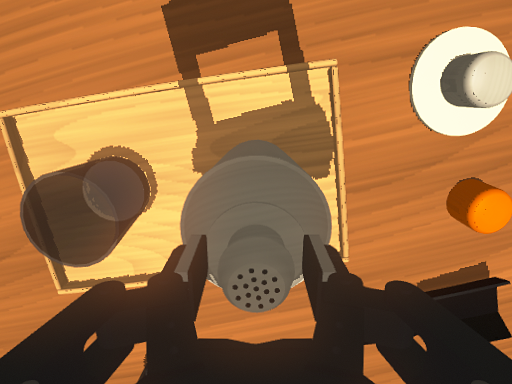

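It looks seated and the fingers are clear of it. I rise and check from above.

Request:
drive_tool:
  commands: "-0.6 0 0 0 0; -0.8 -0.2 0 0 0; -1 -0.6 0 0 0; -1 -1.4 0 0 0; -1 -2.2 0 0 0; -1 -2.8 0 0 0; -1 -2.8 0 0 0; -1 -2.8 0 0 0"

```text
t: 11.67
tool_pos: [0.5282, 0.101, 0.2859]
tool_rot: [0.179, 1.558, -0.178]
contact_force: [0.1, -0.0, -1.7]
opening: 0.0855
```

```bash
python3 - <<'E'
from h import *
st()
snap('side','s11'); snap('scene','c11'); snap('wrist','w11')
a=load('s11')['im'][180:280,240:320]; b=load('c11')['im'][110:210,230:310]; c=load('w11')['im'][110:270,185:325]
r=lambda m,w:cv2.resize(m,(w,500),interpolation=2)
cv2.imwrite('pics/c_11a.png',np.hstack([r(a,400),r(b,400)])); cv2.imwrite('pics/c_11b.png',cv2.resize(c,None,fx=3.5,fy=3.5,interpolation=2))
E
```

```text
t 11.6667 pos [0.5282 0.101  0.2859] rot [ 0.1793  1.5584 -0.178 ] F [ 0.1273 -0.0292 -1.6762] open 0.0855363871060952
axes
 [[ 0.005   0.2258  0.9742]
 [ 0.0003  0.9742 -0.2258]
 [-1.      0.0014  0.0048]]
```

View pics/c_11a.png

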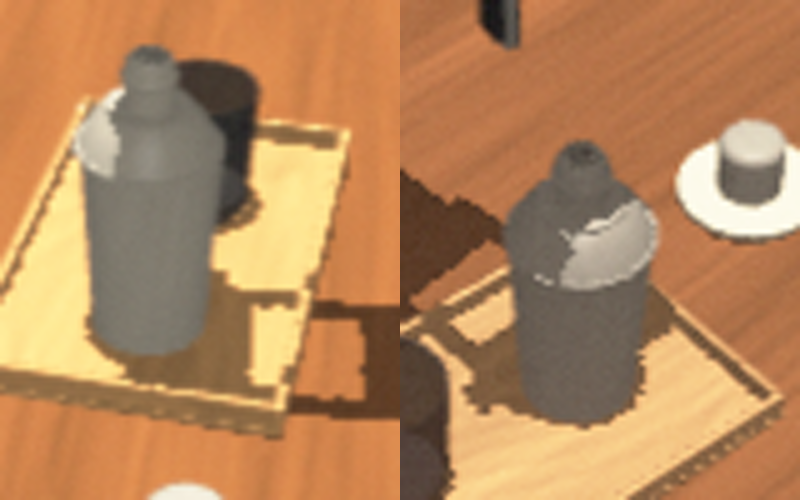

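View pics/c_11b.png

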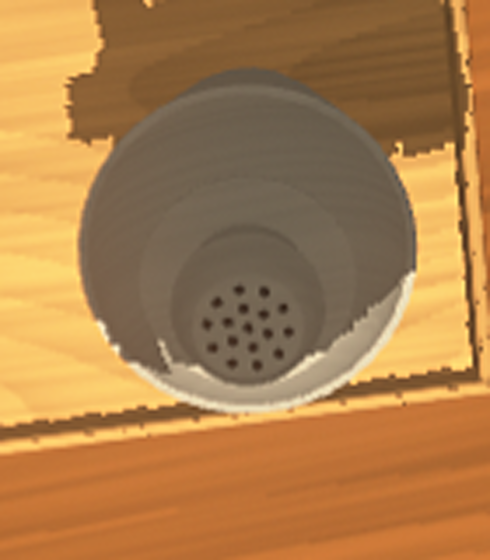

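```bash
python3 - <<'E'
from h import *
I=load('w11');f=lambda x,y,s,a,b:((x+.5)/s-.5+a,(y+.5)/s-.5+b)
print('neck',at_z(I,*f(248,327,3.5,185,110),.199),'flange',at_z(I,*f(247.5,248,3.5,185,110),.139),[at_z(I,*f(*p,3.5,185,110),.139)[:2] for p in ((80,245),(416,245),(247,84),(247,412))])
mv([.482,.313,.27]); mv([.482,.313,.17])
E
```

```text
neck [0.5294 0.1003 0.199 ] flange [0.5274 0.1007 0.139 ] [array([0.5164, 0.0573]), array([0.5367, 0.1447]), array([0.485 , 0.1104]), array([0.5734, 0.0898])]
units [ 0.2861  4.916  -2.277 ] turn units 0.0 rows>= 5.204093457503574
units [ 2.7861  4.9178 -2.2707] turn units 0.0 rows>= 5.8429234937484615
```

Request:
drive_tool:
  commands: "-1 0.3 0.9 -0.4 0; -1 0.3 1.8 -0.8 0; -1 0.3 2.7 -1.2 0; -1 0.6 3.6 -1.7 0; -1 1.2 4.4 -2.1 0; -1 2 4.9 -2.3 0; -1 2.4 4.9 -2.3 0; -1 2.4 4.9 -2.3 0"

```text
t: 12.48
tool_pos: [0.4773, 0.3121, 0.1793]
tool_rot: [0.172, 1.574, -0.183]
contact_force: [-0.8, -1.8, -0.3]
opening: 0.0855
```

Request:
drive_tool:
  commands: "-1 0 0 0 0; -1 0 0 0 0; -1 0 0 0 0"

```text
t: 12.73
tool_pos: [0.4829, 0.3123, 0.1888]
tool_rot: [0.181, 1.561, -0.179]
contact_force: [-0.1, 0.6, 0.4]
opening: 0.0859
```

```bash
python3 - <<'E'
from h import *
st(); snap('wrist','w12'); crop('w12',180,90,340,260,3.5,'c_w12') if 0 else cv2.imwrite('pics/c_w12.png',cv2.resize(load('w12')['im'][90:260,180:340],None,fx=3.5,fy=3.5,interpolation=2))
E
```

```text
t 12.7333 pos [0.4829 0.3123 0.1888] rot [ 0.1809  1.5608 -0.1786] F [-0.1002  0.6205  0.3884] open 0.08588146576553705
axes
 [[ 0.0027  0.2271  0.9739]
 [ 0.0012  0.9739 -0.2271]
 [-1.      0.0017  0.0023]]
```

View pics/c_w12.png

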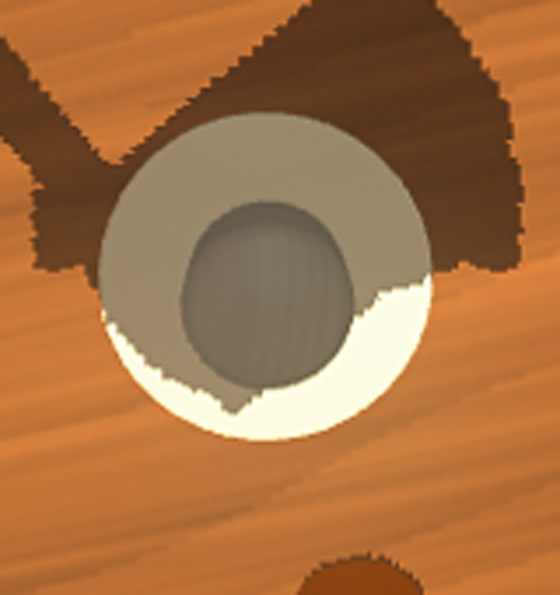

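```bash
python3 - <<'E'
from h import *
I=load('w12');f=lambda x,y:((x+.5)/3.5-.5+180,(y+.5)/3.5-.5+90)
d=np.array([.974,-.227])
n=at_z(I,*f(268,389),.047)[:2]; fa=at_z(I,*f(268,200),.010)[:2]
print(n-d*.0232,fa+d*.0235, 'L/R',at_z(I,*f(181,303),.047),at_z(I,*f(355,303),.047))
print('coaster',at_z(I,*f(265.5,276),.008),at_z(I,*f(266,440),.008),at_z(I,*f(266,112),.008))
c=(n-d*.0232+fa+d*.0235)/2; print(c); mv([c[0],c[1],.045]); mv([c[0],c[1],.012])
E
```

```text
[0.4809 0.3139] [0.4819 0.3139] L/R [0.4748 0.2917 0.047 ] [0.4853 0.3365 0.047 ]
coaster [0.4813 0.3133 0.008 ] [0.5323 0.3015 0.008 ] [0.4344 0.3244 0.008 ]
[0.4814 0.3139]
units [ 3.6006  0.0208 -0.0588] turn units 0.0 rows>= 3.454317472926067
units [ 4.4256  0.0191 -0.0609] turn units 0.0 rows>= 4.245604302288685
```

Request:
drive_tool:
  commands: "-1 0.8 0.02 -0.05 0; -1 1.7 0.02 -0.05 0; -1 2.6 0.02 -0.05 0; -1 3.3 0.02 -0.05 0; -1 3.6 0.02 -0.05 0; -1 3.6 0.02 -0.05 0; -1 3.6 0.02 -0.05 0"

```text
t: 13.37
tool_pos: [0.481, 0.3139, 0.0442]
tool_rot: [0.18, 1.562, -0.179]
contact_force: [0.3, 0.1, 1.3]
opening: 0.0853
```

```bash
python3 - <<'E'
from h import *
st(); mv([.4814,.3139,.013]); snap('wrist','w13')
E
```

```text
t 13.3667 pos [0.481  0.3139 0.0442] rot [ 0.18    1.5621 -0.1787] F [0.2898 0.1096 1.3025] open 0.08534753877898478
axes
 [[ 0.0013  0.2265  0.974 ]
 [ 0.0007  0.974  -0.2265]
 [-1.      0.0009  0.0011]]
units [0.7801 0.0008 0.0098] turn units 0.0 rows>= 0.7483581810437349
```

View pics/w13.png

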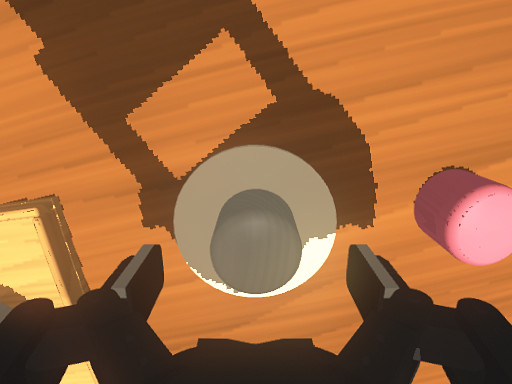

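The steel cap (256,250) sits centred between the pads. I go down and grip.

Request:
drive_tool:
  commands: "-1 0.3 0 0 0; -1 0.6 0 0 0; -1 0.75 0 0 0; -1 0.78 0 0 0; -1 0.78 0 0 0; -1 0.78 0 0 0"

```text
t: 13.92
tool_pos: [0.4799, 0.3139, 0.0116]
tool_rot: [0.179, 1.564, -0.179]
contact_force: [-0.5, -0.3, -0.5]
opening: 0.0853
```

Request:
drive_tool:
  commands: "1 0 0 0 0; 1 0 0 0 0; 1 0 0 0 0; 1 0 0 0 0; 1 0 0 0 0; 1 0 0 0 0; 1 0 0 0 0; 1 0 0 0 0"
  newtons: 70

```text
t: 14.58
tool_pos: [0.4806, 0.3142, 0.0126]
tool_rot: [0.179, 1.562, -0.178]
contact_force: [0.2, 0.4, 5.3]
opening: 0.0446
```

```bash
python3 - <<'E'
from h import *
st(); snap('wrist','w14')
E
```

```text
t 14.5833 pos [0.4806 0.3142 0.0126] rot [ 0.1795  1.562  -0.1781] F [0.2078 0.4428 5.3201] open 0.04458049972656576
axes
 [[ 0.0014  0.2258  0.9742]
 [ 0.0007  0.9742 -0.2258]
 [-1.      0.001   0.0012]]
```

View pics/w14.png

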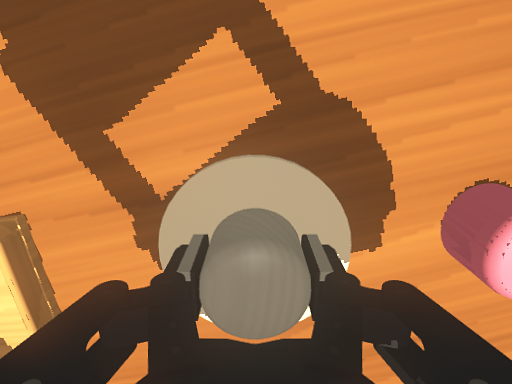

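Request:
drive_tool:
  commands: "1 -0.2 0 0 0; 1 -0.6 0 0 0; 1 -1.2 0 0 0; 1 -2 0 0 0; 1 -2.8 0 0 0; 1 -3.6 0 0 0; 1 -4.4 0 0 0; 1 -5 0 0 0"

```text
t: 15.3
tool_pos: [0.4799, 0.3139, 0.2142]
tool_rot: [0.179, 1.562, -0.178]
contact_force: [0.3, 0.1, -0.5]
opening: 0.0454
```

Request:
drive_tool:
  commands: "1 -0.3 0 0 0; 1 -0.5 0 0 0; 1 -0.6 0 0 0; 1 -0.6 0 0 0"

```text
t: 15.63
tool_pos: [0.4795, 0.3137, 0.2348]
tool_rot: [0.178, 1.565, -0.18]
contact_force: [-0.1, -0.2, -1.3]
opening: 0.0456
```

```bash
python3 - <<'E'
from h import *
st(); snap('wrist','w15'); mv([.527,.1008,.23])
E
```

```text
t 15.6333 pos [0.4795 0.3137 0.2348] rot [ 0.1782  1.5647 -0.1795] F [-0.1218 -0.2101 -1.2658] open 0.04562194593240424
axes
 [[-0.0014  0.2258  0.9742]
 [-0.0007  0.9742 -0.2258]
 [-1.     -0.001  -0.0012]]
units [ 0.1022 -4.9105  2.3629] turn units 0.0 rows>= 5.228212596296515
```

View pics/w15.png

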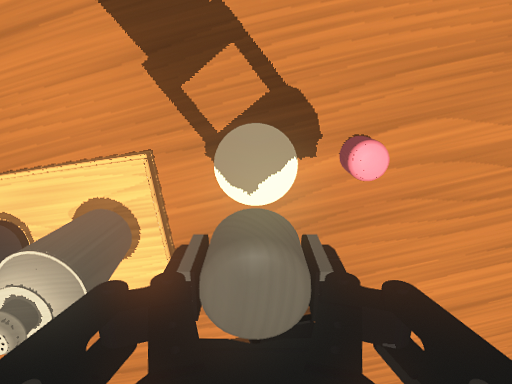

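The cap is held and the coaster was left behind. I carry it over the neck.

Request:
drive_tool:
  commands: "1 0 -0.4 0.2 0; 1 0 -1.1 0.5 0; 1 0 -1.9 0.9 0; 1 0 -2.7 1.3 0; 1 0 -3.5 1.7 0; 1 0 -4.2 2 0; 1 0 -4.7 2.25 0; 1 0 -4.9 2.35 0"

```text
t: 16.35
tool_pos: [0.5267, 0.0989, 0.2332]
tool_rot: [0.18, 1.567, -0.183]
contact_force: [-0.7, -0.0, -1.8]
opening: 0.0452
```

Request:
drive_tool:
  commands: "1 0 0 0 0; 1 0 0 0 0; 1 0 0 0 0"

```text
t: 16.6
tool_pos: [0.5267, 0.1027, 0.2348]
tool_rot: [0.178, 1.565, -0.178]
contact_force: [-0.9, 0.8, -1.2]
opening: 0.045
```

```bash
cat >> h.py <<'E'
def two(tag,sb=(180,280,240,320),cb=(110,210,230,310)):
    snap('side','s'+tag); snap('scene','c'+tag)
    a=load('s'+tag)['im'][sb[0]:sb[1],sb[2]:sb[3]]; b=load('c'+tag)['im'][cb[0]:cb[1],cb[2]:cb[3]]
    cv2.imwrite('pics/c_'+tag+'.png',np.hstack([cv2.resize(a,(400,500),interpolation=2),cv2.resize(b,(400,500),interpolation=2)]))
E
python3 - <<'E'
from h import *
st(); mv([.5275,.1008,.21]); two('16',(150,250,240,320),(90,190,230,310)); snap('wrist','w16')
E
```

```text
t 16.6 pos [0.5267 0.1027 0.2348] rot [ 0.1783  1.5652 -0.1778] F [-0.8681  0.8114 -1.177 ] open 0.04498394739466544
axes
 [[-0.0017  0.2248  0.9744]
 [ 0.0005  0.9744 -0.2248]
 [-1.      0.0001 -0.0017]]
units [ 0.6202 -0.0424  0.0311] turn units 0.0 rows>= 0.5970755343075408
```

View pics/c_16.png

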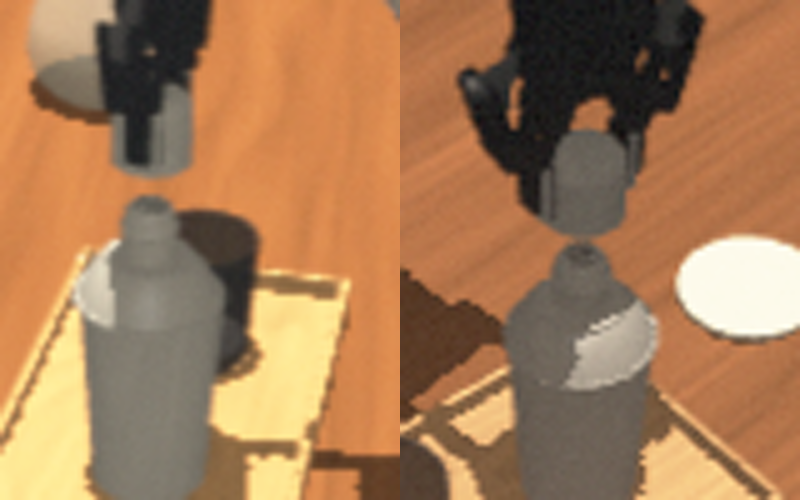

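Side view: the cap spans 110–193 and the neck 122–179. Scene view: the cap spans 540–626 and the neck 553–610. Both are aligned to within about 1 mm, so I trim slightly and lower.

Request:
drive_tool:
  commands: "1 0.1 -0.03 0.02 0; 1 0.3 -0.03 0.02 0; 1 0.5 -0.03 0.02 0; 1 0.65 -0.03 0.02 0; 1 0.65 -0.03 0.02 0; 1 0.65 -0.03 0.02 0; 1 0.65 -0.03 0.02 0"

```text
t: 17.33
tool_pos: [0.5278, 0.1003, 0.2097]
tool_rot: [0.179, 1.563, -0.179]
contact_force: [0.8, 0.4, -1.4]
opening: 0.0455
```

```bash
python3 - <<'E'
from h import *
st(); mv([.5275,.1008,.1796]); two('17',(160,230,252,308),(100,170,238,294))
E
```

```text
t 17.3333 pos [0.5278 0.1003 0.2097] rot [ 0.1789  1.5633 -0.1789] F [ 0.8124  0.442  -1.3715] open 0.045468437316623034
axes
 [[ 0.      0.2259  0.9742]
 [ 0.      0.9742 -0.2259]
 [-1.      0.      0.    ]]
units [ 0.7533  0.0097 -0.0109] turn units 0.0 rows>= 0.7226924578812747
```

View pics/c_17.png

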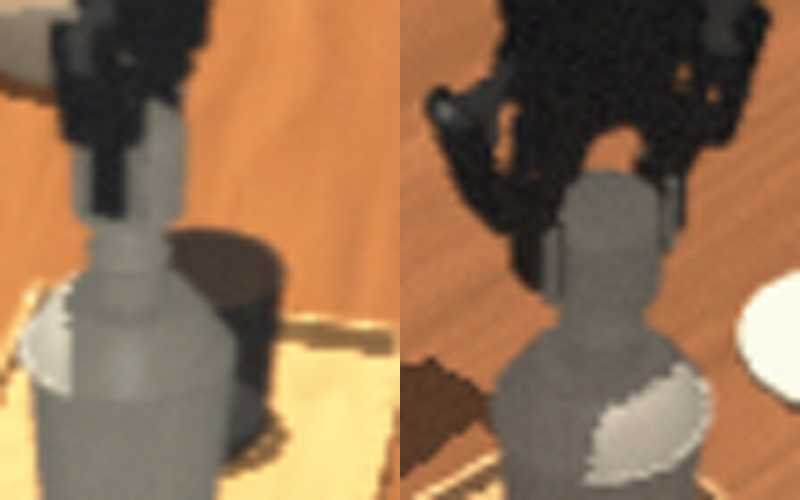

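Request:
drive_tool:
  commands: "1 0.1 -0.01 0 0; 1 0.2 -0.01 0 0; 1 0.3 -0.01 0 0; 1 0.4 -0.01 0 0; 1 0.5 -0.01 0 0; 1 0.6 -0.01 0 0; 1 0.6 -0.01 0 0; 1 0.6 -0.01 0 0"

```text
t: 18.1
tool_pos: [0.5274, 0.1001, 0.1852]
tool_rot: [0.179, 1.564, -0.179]
contact_force: [0.2, 0.2, 0.0]
opening: 0.0452
```

Request:
drive_tool:
  commands: "1 0.06 0 0 0; 1 0.1 0 0 0; 1 0.14 0 0 0; 1 0.14 0 0 0; 1 0.14 0 0 0"

```text
t: 18.52
tool_pos: [0.5277, 0.1, 0.1801]
tool_rot: [0.179, 1.563, -0.179]
contact_force: [-1.3, 1.4, -1.4]
opening: 0.0451
```

```bash
python3 - <<'E'
from h import *
st(); two('18',(160,230,252,308),(100,170,238,294))
E
```

```text
t 18.5167 pos [0.5277 0.1    0.1801] rot [ 0.1788  1.5633 -0.1788] F [-1.3473  1.4478 -1.389 ] open 0.045079631554649904
axes
 [[ 0.0001  0.2258  0.9742]
 [ 0.      0.9742 -0.2258]
 [-1.      0.      0.0001]]
```

View pics/c_18.png

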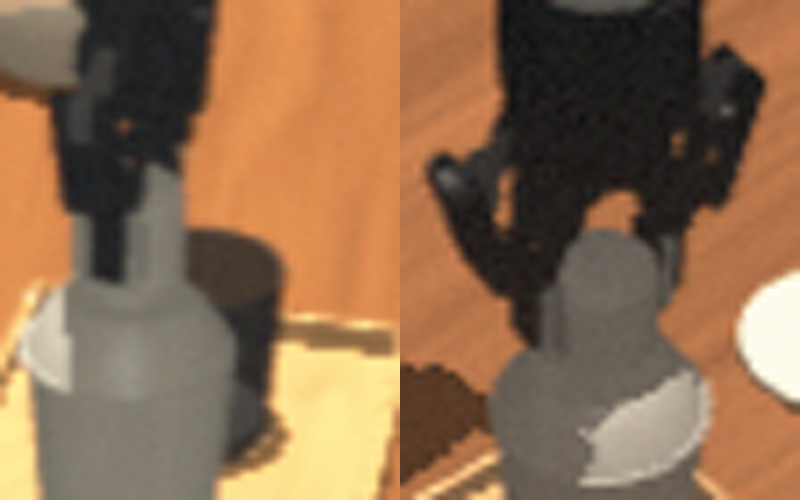

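Request:
drive_tool:
  commands: "1 0.03 0 0 0; 1 0.05 0 0 0; 1 0.08 0 0 0; 1 0.1 0 0 0; 1 0.1 0 0 0"
  newtons: 90

```text
t: 19.03
tool_pos: [0.529, 0.1001, 0.1789]
tool_rot: [0.179, 1.56, -0.178]
contact_force: [-1.8, 2.1, 8.6]
opening: 0.0446
```

Request:
drive_tool:
  commands: "1 0.03 0 0 0; 1 0.06 0 0 0; 1 0.06 0 0 0; 1 0.06 0 0 0"

```text
t: 19.37
tool_pos: [0.5296, 0.1001, 0.1775]
tool_rot: [0.179, 1.558, -0.178]
contact_force: [-2.2, 0.9, 11.0]
opening: 0.0449
```

Request:
drive_tool:
  commands: "1 0.03 0 0 0; 1 0.06 0 0 0; 1 0.06 0 0 0; 1 0.06 0 0 0"

```text
t: 19.7
tool_pos: [0.5277, 0.0999, 0.1711]
tool_rot: [0.179, 1.563, -0.179]
contact_force: [-0.7, 0.9, -2.0]
opening: 0.0448
```

Clicked: the force fell from 11 N to about 0 and z is 0.171. I press on towards home.

Request:
drive_tool:
  commands: "1 0.03 0 0 0; 1 0.06 0 0 0; 1 0.09 0 0 0; 1 0.12 0 0 0; 1 0.12 0 0 0; 1 0.12 0 0 0"

```text
t: 20.2
tool_pos: [0.5287, 0.0999, 0.1698]
tool_rot: [0.179, 1.561, -0.179]
contact_force: [-4.7, 0.0, 12.5]
opening: 0.0448
```

Request:
drive_tool:
  commands: "1 0.02 0 -0.01 0; 1 0.04 0 -0.02 0; 1 0.06 0 -0.03 0; 1 0.06 0 -0.03 0; 1 0.06 0 -0.03 0"

```text
t: 20.62
tool_pos: [0.5286, 0.1001, 0.1698]
tool_rot: [0.179, 1.558, -0.179]
contact_force: [-5.3, -0.3, 20.1]
opening: 0.0448
```

```bash
python3 - <<'E'
from h import *
st(); two('19',(160,280,240,336),(100,220,220,316)); snap('wrist','w19')
E
```

```text
t 20.6167 pos [0.5286 0.1001 0.1698] rot [ 0.1786  1.558  -0.1786] F [-5.3112 -0.2627 20.0765] open 0.04478341478425469
axes
 [[ 0.0053  0.2257  0.9742]
 [-0.0006  0.9742 -0.2257]
 [-1.      0.0006  0.0053]]
```

View pics/c_19.png

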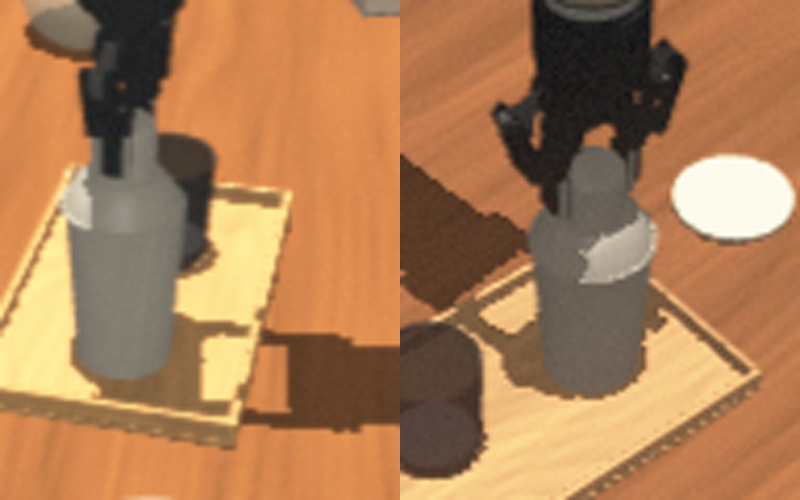

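View pics/w19.png

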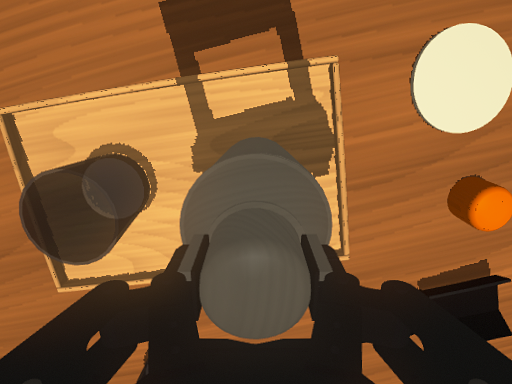

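The cap rim is down on the shoulder, the tin is upright and the force is steady at about 20 N. I hold for a few rows to confirm.

Request:
drive_tool:
  commands: "1 0 0 0 0; 1 0 0 0 0; 1 0 0 0 0; 1 0 0 0 0; 1 0 0 0 0; 1 0 0 0 0; 1 0 0 0 0; 1 0 0 0 0"

```text
t: 21.43
tool_pos: [0.5286, 0.1, 0.1697]
tool_rot: [0.179, 1.558, -0.179]
contact_force: [-7.2, -1.0, 20.7]
opening: 0.0449
```

```bash
python3 - <<'E'
from h import *
print(ctrl.finish_job()); st()
E
```

```text
the job is handed in; nothing more can be done
None
the job is handed in; nothing more can be done
```

The shaker is closed and the job is handed in, with the gripper still pressing the cap down. `finish_job()` reports no verdict, so the result is from my own checks.

**What I did:**
- **Strainer:** I gripped it by the neck bead, lowered it into the tin's mouth and let go. The pictures afterwards showed the flange sitting evenly on the rim.
- **Cap:** I carried the steel cap from the coaster over the neck and pushed it on. The force rose to about 11 N, then dropped at the click. I kept pressing until it stopped hard.

**Last checks (t = 21.4 s):**
- The downward push was steady at about 20 N while I held for 0.7 s.
- The tool stopped at z 0.1697 m, where the given sizes put a cap fully home (0.1696 m).
- The cameras showed the tin upright on the tray and tumbler_a in place, and the other bystanders in view looked untouched. I did not measure their positions again.

**What disagreed:**
- The finger opening read about 2 to 3 mm less than the true diameters on both grips. I put this down to sensor bias.
- A sideways force of 5 to 7 N along −x remained while pressing. A 1 mm correction did not remove it, and I left it because the tilt was only about 0.005 rad.
- My first grip on the strainer looked off, so I reopened and gripped about 2 mm higher. The readings were the same, so that was probably not needed.

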